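# Find the battery module that fits the test bay

## Task

Find out which of the three battery modules fits the bay of the test dock by trying them, and slide that one along the bench into the bay until it is fully home, its rear face flush with the mouth. Leave the other two standing upright on the bench outside the bay, and do not knock over the beaker, the bottle or the mug.

Things in the scene. Friction and masses are not known exactly. Their poses are not given: they have to be found in the camera images.
- narrow_mid (a point): Centre (half-way up) of the narrow battery module: loose aluminium block 160 long (x) x 60 wide (y) x 50 high, about 0.45 kg, standing on the bench, on which it slides when pushed with less than 12 N. Nose at +x, goes into the bay first; flat rear face at x = -80.0 mm.
- narrow_fin (a point): Centre of the black lift fin on top of the narrow module: 12 thick (y), 50 long (x), from 50 to 90 mm above the bench, here at 70 mm height; 70 mm ahead of the rear face. The module can be lifted or pulled by it; axes as the module's.
- medium_mid (a point): Centre (half-way up) of the medium battery module: loose aluminium block 145 long (x) x 66 wide (y) x 50 high, about 0.45 kg, standing on the bench, on which it slides when pushed with less than 12 N. Nose at +x, goes into the bay first; flat rear face at x = -72.5 mm.
- medium_fin (a point): Centre of the black lift fin on top of the medium module: 12 thick (y), 50 long (x), from 50 to 90 mm above the bench, here at 70 mm height; 70 mm ahead of the rear face. The module can be lifted or pulled by it; axes as the module's.
- wide_mid (a point): Centre (half-way up) of the wide battery module: loose aluminium block 130 long (x) x 72 wide (y) x 50 high, about 0.45 kg, standing on the bench, on which it slides when pushed with less than 12 N. Nose at +x, goes into the bay first; flat rear face at x = -65.0 mm.
- wide_fin (a point): Centre of the black lift fin on top of the wide module: 12 thick (y), 50 long (x), from 50 to 90 mm above the bench, here at 70 mm height; 70 mm ahead of the rear face. The module can be lifted or pulled by it; axes as the module's.
- dock: The fixed test dock. Origin: middle of its bay's mouth, at bench height; x points into the bay, z up. The bay is a grey sleeve, outside 178 deep, 100 wide, 62 high, without floor (modules slide in on the bench). The mouth, facing the robot, is 84 wide, 54 high and flares in over the first 20 mm to the true inner width. Two spare bays, far left and right without the white head block (85 high), are not to be used.
- slot_end (a point): Inner end of the roof slot in which the fin runs: 28 wide, along the bay's middle from the mouth to here, x = 110 mm from the dock's origin. The roof's top is here, 62 mm up, so the fin stands 28 mm above it. Axes as the dock's.
- throat (a point): Roof middle over the throat, where the flare ends, 20 mm behind the mouth, 62 mm up. The bay was made for one of the modules (which one changes from run to run): 3 mm wider than it, exactly as deep as it is long. Too wide a module stops in the flare, mostly outside; too narrow a one meets the back wall with its rear face 15 mm or more outside; the right one ends flush.
- beaker: Glass beaker 110 tall, 76 across, standing on the bench right of the dock; origin under its centre, z up.
- bottle: Amber reagent bottle 170 tall, 72 across, left of the dock; origin under its centre, z up.
- mug: White mug 95 tall, 80 across, on the right among the modules; origin under its centre, z up.
There are look-alikes about, which are no part of the job. What is shaped like the part that bears narrow_mid but green is not meant.

How it is judged:
By the outcome, as a careful person would: the job done as asked, in the order asked, and still so for the second after the job is handed in, with the robot touching nothing.
It also fails if it takes over 72 s, if anything falls off the work surface, if the arm or the gripper's body presses on something with over 40 N, if the wrist force passes 120 N, or if a joint passes its speed limit or range.

## Robot

A 6-joint arm with a two-finger parallel gripper is mounted at the origin on the work surface. World frame = base frame: x ahead of the robot, y to its left, z up, the work surface at z = 0. Lengths are in m, angles in rad, forces in N, time in s.
With the tool pointing down it reaches from about 0.3 to 0.775 m from the base axis. Payload 14.6 kg.
Tool frame: the origin (TCP) lies midway between the tips of the shut fingers; the grasp point (between the pads) lies 19 mm behind it (ctrl.pinch_z is the distance from the TCP to the grasp point, in m); z points along the fingers, y is the line along which they close (so a half turn about z gives the same grasp; the last joint's range is limited). The gripper opens to 94 mm and grips with 3 to 60 N. Pads are 16 mm wide; open, the fingers measure 119 mm over their backs; the gripper's body (75 mm by 177 mm) begins 78 mm behind the grasp point.
Start: joints at [1.22, 0.3, 1.521, -0, 1.321, -0.067], TCP at [0.154, 0.528, 0.205] pointing down, gripper open.
Joint ranges: [-3.03, 3.03], [-0.79, 2.21], [0.23, 2.52], [-1.04, 4.18], [0, 3.07], [-2.55, 2.55]. Speed limits (rad/s): [2.22, 2.22, 2.57, 3.14, 3.14, 3.14].

## Interface

Orientations are given as [roll, pitch, yaw] about the fixed x, y, z axes, in that order (R = Rz(yaw) Ry(pitch) Rx(roll)).
In Python, from station import ctrl gives the robot as it stands.
- The arm moves only by the tool jog_arm, never from a script. Its argument "motion" is a list of rows, each a list of 7 numbers: the shift along the tool's x, y, z in m, then the turn, a rotation vector about the tool's x, y, z in rad, then the opening, from -1 (shut) to 1 (fully open). In form: [[tx, ty, tz, rx, ry, rz, gripper], ...]. A call has 1 to 5 rows; each row shifts and turns the commanded pose from where the row before left it, along the tool's axes as they then stand; what a row does not reach is not made up. A row lasts 1/10 s, in which the tool goes at most 50 mm and 8.59 degrees, less where a joint would pass 70% of its speed; a pose out of reach is approached as far as the arm can. A call is refused whole if a number of a shift passes 0.05 or a number of a turn 0.15, either way. A call with a gripper value outside its range is refused whole. The fingers move at their own pace and stop on an object; "squeeze" is the grip in N (left out, the last holds). Time passes only in rows, so rows that do not move let the fingers close. It gives the time, the measured TCP pose, the force, the opening and the grip force at its end, in the units of the state.
- ctrl.get_obs(): the state, without advancing time (a new reading comes with each control period).
- ctrl.camera(name): name is "scene" or "top" or "wrist"; returns the picture (400x640x3 uint8, red, green, blue); there is no depth.
- ctrl.camera_model(name): a dict with "intrinsics" (3x3 intrinsics, pixels), "rvec" (rotation vector, rad) and "tvec" (3), from world to camera coordinates, as OpenCV has them. Camera axes: x right, y down, z forward; pixel columns grow to the right and rows downward; lengths in m; the calibration is good to about 2 mm. A picture is of the moment at which its call begins: read the wrist's pose just before it. camera_model takes no time and is no camera call; for the wrist camera it gives the pose at the moment of the call.
- ctrl.hand_in(): hands the job in; it is judged then, once.
The state is a dict: "time_s": time; "qpos": joint angles; "joint_vel": joint speeds; "tau": joint torques, N m; "ee_pos": TCP position; "eef_rot": TCP orientation; "force": force on the tool from outside, world axes, zero at the start; "moment": the same for the moment, N m; "grip_width": finger opening in m; "grip_force": force on a finger pad.
Only numpy, scipy, OpenCV 4.12 (cv2) and the standard library are available. Lean on these libraries where they do the work, as an engineer would, in place of code of your own. Each camera call takes 0.05 s, during which the arm holds its last target. There are 200 camera calls.

## Working session

There is one attempt and no reset: what is moved stays moved. The work goes in short steps, Python scripts to look and compute and a tool call to move; the robot and the scene stay as the last step left them, time stands still between calls to the robot, and variables do not carry over. Pictures are saved under pics/ and viewed, at most 10 in all, crops included, and the job is handed in when it is done.

Besides the shell and the picture viewer there is one more tool, called after "Call:" as name([rows], argument=value, ...), one row to a line, values as JSON. jog_arm: Moves the arm, as the interface text tells. Its arguments: {"type":"object","properties":{"motion":{"type":"array"},"squeeze":{"type":"number"}},"required":["motion"]}

```bash
ls; mkdir -p pics; python3 - <<'E'
from station import ctrl
import cv2
for n in ["scene","top"]:
    cv2.imwrite(f"pics/{n}0.png",ctrl.camera(n)[:,:,::-1])
    m=ctrl.camera_model(n);print(n,m)
o=ctrl.get_obs();print(o)
E
```

```text
pics
scene {'intrinsics': array([[432.45754628,   0.        , 322.47207167],
       [  0.        , 432.45754628, 196.56429813],
       [  0.        ,   0.        ,   1.        ]]), 'rvec': array([ 1.76450878,  1.77735905, -0.7315547 ]), 'tvec': array([-0.060052  , -0.3136623 ,  1.80781202])}
top {'intrinsics': array([[415.46881074,   0.        , 316.86321203],
       [  0.        , 415.46881074, 191.9434164 ],
       [  0.        ,   0.        ,   1.        ]]), 'rvec': array([ 2.1874716 , -2.15472539,  0.12466475]), 'tvec': array([0.05871564, 0.48340623, 1.1223744 ])}
{'time_s': 0.1, 'qpos': array([ 1.22038954e+00,  3.00421576e-01,  1.52150066e+00, -3.48090818e-06,
        1.32071734e+00, -6.66174861e-02]), 'joint_vel': array([ 0.00059184, -0.00225664, -0.00152127, -0.00030886, -0.00013699,
        0.00108449]), 'tau': array([ 2.88951553e-03, -5.32645404e+01, -3.53277576e+01,  7.09863100e-02,
        2.35110271e-02, -1.28463350e-05]), 'ee_pos': array([0.15393013, 0.52777737, 0.20494752]), 'eef_rot': array([-3.14054783e+00, -6.63277142e-05,  2.85780418e+00]), 'force': array([-0.10160904, -0.20384897, -0.3879955 ]), 'moment': array([-0.0286563 , -0.00292151, -0.00979294]), 'grip_force': 0.0, 'grip_width': 0.09448130903986714}
```

View pics/top0.png

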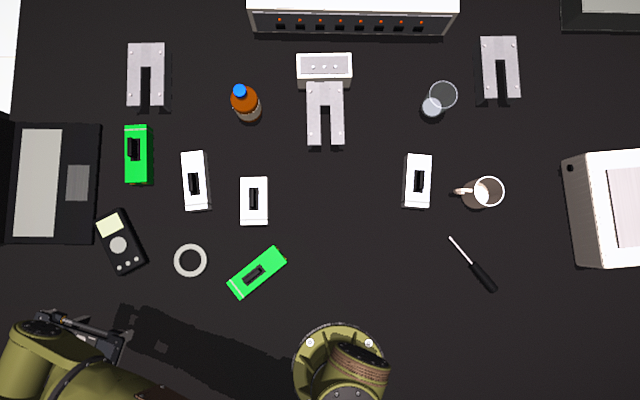

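View pics/scene0.png

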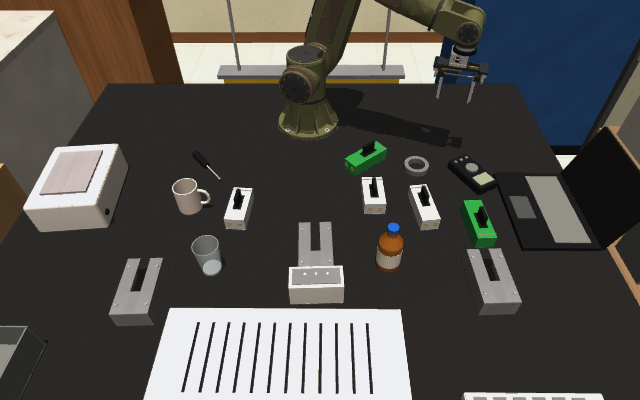

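The top view has +x up and +y left. The white modules are at (194,181), (254,201) and (417,181), the green look-alikes at (136,155) and (257,272), and the dock with the white head at (325,113), its mouth near row 145. The spare bays are at (146,75) and (500,67). Next is one close crop to check this choice.

```bash
python3 - <<'E'
import cv2
a=cv2.imread("pics/top0.png")
c=cv2.resize(a[130:232,176:276],None,fx=4,fy=4,interpolation=cv2.INTER_CUBIC)
d=cv2.resize(a[130:232,345:445],None,fx=4,fy=4,interpolation=cv2.INTER_CUBIC)
e=a[76:156,290:440]
d[:,:]=d
cv2.imwrite("pics/crop1.png",cv2.hconcat([c,d]))
E
```

```text
(no output)
```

View pics/crop1.png

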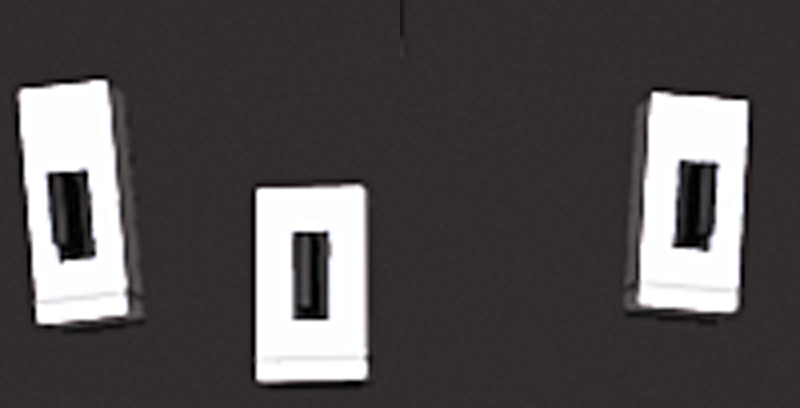

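```bash
cat > h.py <<'E'
import numpy as np,cv2
from station import ctrl
def proj(n,P):
    m=ctrl.camera_model(n);return cv2.projectPoints(np.array(P,float).reshape(-1,3),m["rvec"],m["tvec"],m["intrinsics"],None)[0].reshape(-1,2)
def ray(n,uv,z):
    m=ctrl.camera_model(n);R=cv2.Rodrigues(m["rvec"])[0];c=-R.T@m["tvec"]
    d=(R.T@np.linalg.inv(m["intrinsics"])@np.c_[np.array(uv,float).reshape(-1,2),np.ones(np.size(uv)//2)].T).T
    return c+d*((z-c[2])/d[:,2])[:,None]
E
python3 - <<'E'
from h import *
a=cv2.imread("pics/top0.png")
hsv=cv2.cvtColor(a,cv2.COLOR_BGR2HSV)
w=((hsv[...,2]>150)&(hsv[...,1]<40)).astype(np.uint8)
w=cv2.morphologyEx(w,cv2.MORPH_CLOSE,np.ones((3,3)))
for nm,(x0,y0,x1,y1) in dict(L=(176,140,220,220),M=(230,165,280,235),R=(395,140,440,220)).items():
    s=w[y0:y1,x0:x1]
    cs,_=cv2.findContours(s,cv2.RETR_EXTERNAL,cv2.CHAIN_APPROX_NONE)
    k=max(cs,key=cv2.contourArea).reshape(-1,2)+[x0,y0]
    P=ray("top",k,0.05)[:,:2]*1000
    r=cv2.minAreaRect(P.astype(np.float32)); print(nm,r)
# dock
print((ray("top",[[306,145],[344,145],[325,145]],0.062)*1000).round())
E
```

```text
L ((507.32818603515625, 399.30511474609375), (161.3876190185547, 61.39596176147461), 7.576266765594482)
M ((454.5154113769531, 236.3515625), (131.51022338867188, 72.8387680053711), 1.9522660970687866)
R ((516.486083984375, -208.03598022460938), (67.68317413330078, 146.6945037841797), 85.9957275390625)
[[606.  98.  62.]
 [608.  -5.  62.]
 [607.  46.  62.]]
```

The crop shows three white blocks with black fins. Their measured sizes identify them: left (194,181) is 161x61 mm, so narrow. Middle (254,201) is 131x73 mm, so wide. Right (417,181) is 146x67 mm, so medium. The green blocks at (136,155) and (257,272) are look-alikes. I'll try medium first, because the result settles which one fits. Before that I'll go over the dock for a wrist view.

Call:
jog_arm([
  [0, 0, -0.03, 0, 0, -0.142, 1],
  [0, 0, -0.03, 0, 0, -0.142, 1],
  [-0.03, -0.04, -0.003, 0, 0, 0, 1],
  [-0.03, -0.04, -0.003, 0, 0, 0, 1],
  [-0.03, -0.04, -0.003, 0, 0, 0, 1],
])

```text
time_s: 0.6
ee_pos: [0.2443, 0.4067, 0.2742]
eef_rot: [-3.141, -0.0, -3.14]
force: [1.0, 0.7, -0.9]
grip_width: 0.0938
grip_force: 0.0
```

Call:
jog_arm([
  [-0.03, -0.04, -0.003, 0, 0, 0, 1],
  [-0.03, -0.04, -0.003, 0, 0, 0, 1],
  [-0.03, -0.04, -0.003, 0, 0, 0, 1],
  [-0.03, -0.04, -0.003, 0, 0, 0, 1],
  [-0.03, -0.04, -0.003, 0, 0, 0, 1],
])

```text
time_s: 1.1
ee_pos: [0.3943, 0.2067, 0.2895]
eef_rot: [3.142, 0.0, -3.141]
force: [0.0, 0.2, 0.6]
grip_width: 0.0939
grip_force: 0.0
```

Call:
jog_arm([
  [-0.03, -0.04, -0.003, 0, 0, 0, 1],
  [-0.03, -0.04, -0.003, 0, 0, 0, 1],
  [-0.03, -0.04, -0.003, 0, 0, 0, 1],
  [-0.03, -0.04, -0.003, 0, 0, 0, 1],
  [0, 0, 0, 0, 0, 0, 1],
])

```text
time_s: 1.6
ee_pos: [0.5154, 0.0449, 0.3005]
eef_rot: [-3.141, -0.001, 3.137]
force: [-1.1, 0.2, 0.1]
grip_width: 0.0943
grip_force: 0.0
```

```bash
python3 - <<'E'
from h import *
o=ctrl.get_obs();print(o["ee_pos"],o["eef_rot"],o["qpos"],o["time_s"])
m=ctrl.camera_model("wrist");np.savez("w1.npz",**m)
cv2.imwrite("pics/w1.png",ctrl.camera("wrist")[:,:,::-1])
print(ray("wrist",[[0,0],[640,0],[0,400],[640,400]],0.06),proj("wrist",[[.607,.046,.062],[.717,.046,.062],[.607,.096,.062],[.607,-.004,.062]]))
E
```

```text
[0.51536986 0.04486782 0.30047973] [-3.14087461e+00 -1.30233021e-03  3.13711064e+00] [ 1.63942411e-02  1.71074934e-01  1.46069604e+00 -6.91927883e-04
  1.51113872e+00 -1.54987884e+00] 1.6
[[ 0.31005727 -0.33434236  0.06      ]
 [ 0.3120987   0.43430171  0.06      ]
 [ 0.91052732 -0.49187459  0.06      ]
 [ 0.91428711  0.58995602  0.06      ]] [[317.76347058 231.30083895]
 [318.03104949 298.82361321]
 [352.59255412 231.20105372]
 [282.93565968 231.40062054]]
```

View pics/w1.png

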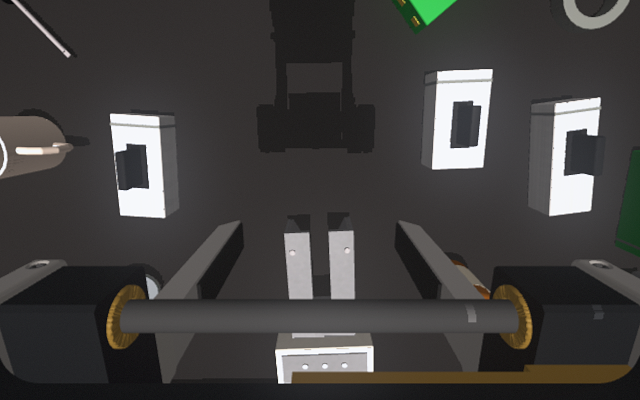

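The wrist view has +x down and +y right. The dock's mouth edge is near row 231, with the roof between columns 285 and 354 and the slot near 320. Medium's fin is at (133,168), wide's at (465,125) and narrow's at (583,152). I'll enlarge the dock.

```bash
python3 - <<'E'
from h import *
a=cv2.imread("pics/w1.png")
cv2.imwrite("pics/w1c.png",cv2.resize(a[205:303,270:370],None,fx=6,fy=6,interpolation=cv2.INTER_CUBIC))
E
```

```text
(no output)
```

View pics/w1c.png

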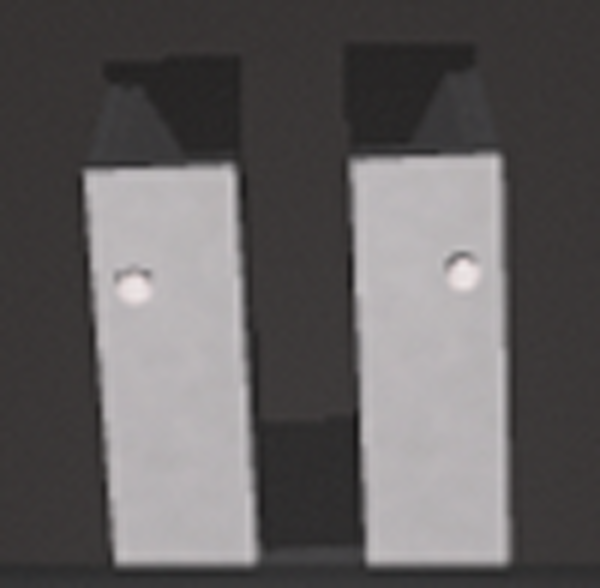

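The crop shows the roof's mouth corners at crop pixels (84,169) and (502,155), and the slot sides starting at (235,164) and (351,158). I'll turn these into the dock pose and cross-check the module poses.

```bash
python3 - <<'E'
from h import *
m=dict(np.load("w1.npz"));ctrl_cm=ctrl.camera_model
import h
class C: camera_model=staticmethod(lambda n:m if n=="wrist" else ctrl_cm(n))
h.ctrl=C
c=np.array([[84,169],[235,164],[351,158],[502,155],[115,562],[257,560],[367,560],[510,560]],float)
P=ray("wrist",(c+.5)/6-.5+[270,205],.062)[:,:2]*1000
print(P.round(1)); d=P[4:]-P[:4];print("yaws",np.degrees(np.arctan2(d[:,1],d[:,0])).round(2),"mouth",np.degrees(np.arctan2(*( (P[3]-P[0])[::-1])))-90, "mid",P[:4].mean(0))
a=cv2.imread("pics/w1.png");b=cv2.inRange(a,(185,185,185),(255,255,255));b=cv2.morphologyEx(b,cv2.MORPH_CLOSE,np.ones((3,3)))
for nm,(x0,y0,x1,y1),L in (("med",(105,100,185,225),145),("wide",(415,60,500,180),130),("nar",(522,85,610,222),160)):
    k=max(cv2.findContours(b[y0:y1,x0:x1],0,1)[0],key=cv2.contourArea).reshape(-1,2)+[x0,y0]
    r=cv2.minAreaRect((ray("wrist",cv2.convexHull(k).reshape(-1,2),.05)[:,:2]*1000).astype(np.float32));print(nm,r)
for nm,x,y,t,L in (("nar",507.3,399.3,7.58,160),("wide",454.5,236.4,1.95,130),("med",516.5,-208,-4,145)):
    t=np.radians(t);s=70-L/2;print(nm,"fin",x+s*np.cos(t),y+s*np.sin(t))
E
```

```text
[[610.3  -5.5]
 [609.2  30.7]
 [607.8  58.5]
 [607.1  94.6]
 [717.1  -1.1]
 [716.7  35. ]
 [716.8  62.9]
 [717.   99.3]]
yaws [2.35 2.28 2.34 2.44] mouth 1.8246115236732834 mid [608.59126748  44.58386233]
med ((516.544189453125, -207.04974365234375), (65.14251708984375, 143.59043884277344), 86.0889892578125)
wide ((454.5244445800781, 236.8114013671875), (128.923583984375, 71.27943420410156), 1.8308769464492798)
nar ((507.13165283203125, 399.11968994140625), (159.0498046875, 59.2883415222168), 7.544402122497559)
nar fin 497.38738353948366 397.9808961728886
wide fin 459.49710451015835 236.57013675251085
med fin 514.0060898743504 -207.8256088156397
```

Dock mouth is at about (608.5, 44.6) mm with yaw about 2.2°. Medium's fin is at (514, -207.5) mm with yaw -4°. Top and wrist views agree to within about 1 mm. I'll approach medium's fin.

Call:
jog_arm([
  [0, -0.05, 0.02, 0, 0, 0, 1],
  [0, -0.05, 0.02, 0, 0, 0, 1],
  [0, -0.05, 0.02, 0, 0, 0, 1],
  [0, -0.05, 0.02, 0, 0, 0, 1],
  [0, -0.05, 0.02, 0, 0, 0, 1],
])

```text
time_s: 2.15
ee_pos: [0.5131, -0.1837, 0.2079]
eef_rot: [3.141, 0.0, -3.14]
force: [0.5, 0.2, 0.4]
grip_width: 0.0938
grip_force: 0.0
```

Call:
jog_arm([
  [0, 0, 0.02, 0, 0, 0.068, 1],
  [0, 0, 0.02, 0, 0, 0, 1],
  [0, 0, 0, 0, 0, 0, 1],
])

```text
time_s: 2.45
ee_pos: [0.5123, -0.1819, 0.1661]
eef_rot: [3.14, -0.004, 3.074]
force: [0.3, -0.5, 0.8]
grip_width: 0.0941
grip_force: 0.0
```

```bash
python3 -c "
from h import *
o=ctrl.get_obs();print(o['ee_pos'],o['eef_rot'],o['force'],o['moment'])"
```

```text
[ 0.51233327 -0.18186424  0.16614122] [ 3.13993675 -0.00428491  3.07442928] [ 0.29914462 -0.52523043  0.76425458] [-0.01405533 -0.0015654   0.0029361 ]
```

Call:
jog_arm([
  [-0.003, -0.026, 0.01, 0, 0, 0, 1],
  [0, 0, 0.03, 0, 0, 0, 1],
  [0, 0, 0.03, 0, 0, 0, 1],
  [0, 0, 0.03, 0, 0, 0, 1],
  [0, 0, 0, 0, 0, 0, 1],
])

```text
time_s: 2.95
ee_pos: [0.5135, -0.2077, 0.0663]
eef_rot: [3.14, -0.005, 3.075]
force: [-0.1, -0.4, 0.3]
grip_width: 0.094
grip_force: 0.0
```

Call:
jog_arm([
  [0, 0, 0, 0, 0, 0, -1],
  [0, 0, 0, 0, 0, 0, -1],
  [0, 0, 0, 0, 0, 0, -1],
  [0, 0, 0, 0, 0, 0, -1],
  [0, 0, 0, 0, 0, 0, -1],
], squeeze=25)

```text
time_s: 3.45
ee_pos: [0.5149, -0.2094, 0.0691]
eef_rot: [-3.141, 0.001, 3.074]
force: [0.2, 0.3, 0.3]
grip_width: 0.0578
grip_force: 0.0
```

Call:
jog_arm([
  [0, 0, 0, 0, 0, 0, -1],
  [0, 0, 0, 0, 0, 0, -1],
  [0, 0, 0, 0, 0, 0, -1],
  [0, 0, 0, 0, 0, 0, -1],
  [0, 0, 0, 0, 0, 0, -1],
])

```text
time_s: 3.95
ee_pos: [0.5147, -0.2093, 0.0685]
eef_rot: [3.142, -0.0, 3.074]
force: [0.4, 0.5, -0.0]
grip_width: 0.0177
grip_force: 0.0
```

Call:
jog_arm([
  [0, 0, 0, 0, 0, 0, -1],
  [0, 0, 0, 0, 0, 0, -1],
  [0, 0, -0.01, 0, 0, 0, -1],
  [0, 0, -0.02, 0, 0, 0, -1],
  [0, 0, 0, 0, 0, 0, -1],
])

```text
time_s: 4.45
ee_pos: [0.5157, -0.2098, 0.101]
eef_rot: [-3.14, 0.003, 3.074]
force: [-0.3, -0.0, -4.6]
grip_width: 0.0118
grip_force: 25.0
```

Gripped, and the -4.6 N reading shows the module's weight is carried. Next I'll carry medium to just in front of the mouth.

Call:
jog_arm([
  [0, 0, 0, 0, 0, -0.107, -1],
  [-0.003, 0.035, 0, 0, 0, 0, -1],
  [-0.003, 0.035, 0, 0, 0, 0, -1],
  [-0.003, 0.035, 0, 0, 0, 0, -1],
  [-0.003, 0.035, 0, 0, 0, 0, -1],
])

```text
time_s: 4.95
ee_pos: [0.5208, -0.0676, 0.098]
eef_rot: [3.141, -0.001, -3.103]
force: [0.5, 0.2, -4.9]
grip_width: 0.0116
grip_force: 25.0
```

Call:
jog_arm([
  [-0.003, 0.035, 0, 0, 0, 0, -1],
  [-0.003, 0.035, 0, 0, 0, 0, -1],
  [-0.002, 0.04, 0, 0, 0, 0, -1],
  [0, 0, 0, 0, 0, 0, -1],
  [0, 0, 0, 0, 0, 0, -1],
])

```text
time_s: 5.45
ee_pos: [0.5246, 0.0418, 0.098]
eef_rot: [-3.141, -0.001, -3.101]
force: [0.3, -0.4, -5.1]
grip_width: 0.0121
grip_force: 25.0
```

```bash
cat >> h.py <<'E'
def goto(x,y,th,z=None):
    "tool shift and rz to reach TCP x,y [mm], dock-like yaw th"
    o=ctrl.get_obs();p=o["ee_pos"]*1000;w=o["eef_rot"][2]
    d=np.array([x,y])-p[:2];dy=(np.pi+th-w+np.pi)%(2*np.pi)-np.pi
    w2=w
    print("now",p.round(1),"th",round((w%(2*np.pi))-np.pi,4),"F",o["force"].round(1),"M",o["moment"].round(2),"gw",round(o["grip_width"],4),"t",o["time_s"])
    print("tool x,y mm (axes now)",(d@[np.cos(w),np.sin(w)]).round(1),(d@[np.sin(w),-np.cos(w)]).round(1),"rz",round(-dy,4))
E
python3 -c "
from h import *
goto(525.5,41.4,.039)"
```

```text
now [524.6  41.8  98. ] th 0.041 F [ 0.3 -0.4 -5.1] M [-0.07  0.03  0.02] gw 0.0121 t 5.45
tool x,y mm (axes now) -0.9 -0.4 rz 0.002
```

Call:
jog_arm([
  [0, 0, 0.02, 0, 0, 0, -1],
  [0, 0, 0.009, 0, 0, 0, -1],
  [0, 0, 0, 0, 0, 0, -1],
  [-0.01, 0, 0, 0, 0, 0, -1],
  [0, 0, 0, 0, 0, 0, -1],
], squeeze=12)

```text
time_s: 5.95
ee_pos: [0.5363, 0.0413, 0.0702]
eef_rot: [-3.142, 0.002, -3.103]
force: [1.1, -1.1, -3.7]
grip_width: 0.0121
grip_force: 12.0
```

Call:
jog_arm([
  [-0.004, 0, 0, 0, 0, 0, -1],
  [-0.004, 0, 0, 0, 0, 0, -1],
  [0, 0, 0, 0, 0, 0, -1],
])

```text
time_s: 6.25
ee_pos: [0.5434, 0.042, 0.0697]
eef_rot: [-3.142, 0.0, -3.102]
force: [-0.3, 0.5, -4.8]
grip_width: 0.0115
grip_force: 12.0
```

Call:
jog_arm([
  [-0.003, 0, 0, 0, 0, 0, -1],
  [-0.003, 0, 0, 0, 0, 0, -1],
  [0, 0, 0, 0, 0, 0, -1],
])

```text
time_s: 6.55
ee_pos: [0.5492, 0.0422, 0.0695]
eef_rot: [-3.142, 0.0, -3.102]
force: [0.7, 0.0, -4.8]
grip_width: 0.0122
grip_force: 12.0
```

Call:
jog_arm([
  [-0.003, 0, 0, 0, 0, 0, -1],
  [-0.003, 0, 0, 0, 0, 0, -1],
  [0, 0, 0, 0, 0, 0, -1],
])

```text
time_s: 6.85
ee_pos: [0.5538, 0.042, 0.0693]
eef_rot: [-3.141, -0.004, -3.103]
force: [-9.6, -4.9, 2.0]
grip_width: 0.012
grip_force: 12.0
```

Contact is at the throat with a sideways force toward -y. I'll back off 2 mm, shift 1.5 mm toward -y, lower 1 mm and retry.

Call:
jog_arm([
  [0.003, -0.0015, 0.001, 0, 0, 0, -1],
  [0, 0, 0, 0, 0, 0, -1],
  [-0.003, 0, 0, 0, 0, 0, -1],
  [0, 0, 0, 0, 0, 0, -1],
], squeeze=12)

```text
time_s: 7.25
ee_pos: [0.5541, 0.0412, 0.0687]
eef_rot: [3.141, -0.003, -3.102]
force: [-12.3, 0.9, 4.9]
grip_width: 0.0117
grip_force: 12.0
```

Call:
jog_arm([
  [-0.002, 0, 0, 0, 0, 0, -1],
  [0, 0, 0, 0, 0, 0, -1],
])

```text
time_s: 7.45
ee_pos: [0.5557, 0.0413, 0.0688]
eef_rot: [3.141, -0.004, -3.102]
force: [-15.7, 2.1, 8.3]
grip_width: 0.0118
grip_force: 12.0
```

```bash
python3 - <<'E'
from h import *
goto(560,42,.039)
m=ctrl.camera_model("wrist");np.savez("w2.npz",**m)
a=ctrl.camera("wrist")[:,:,::-1];cv2.imwrite("pics/w2.png",a)
E
```

```text
now [555.7  41.3  68.8] th 0.0393 F [-15.7   2.1   8.3] M [0.2  2.77 0.01] gw 0.0118 t 7.45
tool x,y mm (axes now) -4.3 0.5 rz 0.0003
```

View pics/w2.png

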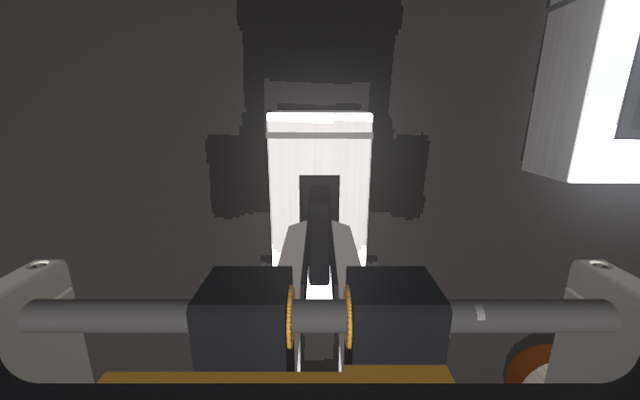

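The picture shows medium at the throat, still held. The rear edge is at row ~112, columns 266-373, and both sides are straight. I'll measure how far it stands out.

```bash
python3 - <<'E'
from h import *
m=dict(np.load("w2.npz"));cm=m;import h
class C: camera_model=staticmethod(lambda n:m)
h.ctrl=C
R=cv2.Rodrigues(m["rvec"])[0];print("cam",-R.T@m["tvec"])
for z in (0,.05):print((ray("wrist",[[267,112],[373,112],[271,245],[367,245],[319,180],[319,285]],z)*1000).round(1).tolist())
a=cv2.imread("pics/w2.png");print(a[100:145:2,290].tolist()[::1]);
E
```

```text
cam [0.48276927 0.03893623 0.24802421]
[[484.1, -0.8, 0.0], [480.9, 81.0, 0.0], [595.1, 2.4, -0.0], [591.8, 85.2, -0.0], [536.2, 41.5, -0.0], [632.0, 45.3, 0.0]]
[[483.9, 7.2, 50.0], [481.3, 72.6, 50.0], [572.4, 9.8, 50.0], [569.8, 75.8, 50.0], [525.4, 41.0, 50.0], [601.9, 44.0, 50.0]]
[[80, 81, 84], [82, 80, 85], [66, 65, 66], [67, 66, 68], [69, 68, 69], [103, 103, 107], [235, 238, 242], [255, 255, 255], [255, 255, 255], [255, 255, 255], [255, 255, 255], [252, 250, 250], [233, 234, 238], [234, 235, 238], [233, 235, 239], [235, 237, 241], [163, 167, 169], [143, 147, 148], [142, 147, 147], [176, 181, 184], [235, 236, 240], [234, 235, 239], [233, 235, 239]]
```

Medium is stuck at the flare end, standing 125 mm out. It's straight and centred, with Fx at -16 N. Fy changes sign within 0.7 mm of lateral shift, so there's no side clearance: it's too wide. I'll pull it out, put it back on the right, and try narrow.

Call:
jog_arm([
  [0.005, 0, 0, 0, 0, 0, -1],
  [0.015, 0, 0, 0, 0, 0, -1],
  [0.02, 0, 0, 0, 0, 0, -1],
  [0, 0, -0.02, 0, 0, 0, -1],
  [0, -0.02, -0.01, 0, 0, 0, -1],
], squeeze=30)

```text
time_s: 8.0
ee_pos: [0.518, 0.0206, 0.0998]
eef_rot: [3.141, 0.002, -3.1]
force: [0.5, -1.0, -4.7]
grip_width: 0.0119
grip_force: 30.0
```

Call:
jog_arm([
  [0, -0.035, 0, 0, 0, 0, -1],
  [0, -0.035, 0, 0, 0, 0, -1],
  [0, -0.035, 0, 0, 0, 0, -1],
  [0, -0.035, 0, 0, 0, 0, -1],
  [0, -0.035, 0, 0, 0, 0, -1],
])

```text
time_s: 8.5
ee_pos: [0.5247, -0.1569, 0.0987]
eef_rot: [-3.141, 0.001, -3.102]
force: [-0.4, 0.0, -4.4]
grip_width: 0.0118
grip_force: 30.0
```

Call:
jog_arm([
  [0, -0.035, 0, 0, 0, 0, -1],
  [0, -0.02, 0, 0, 0, 0, -1],
  [0, 0, 0.02, 0, 0, 0, -1],
  [0, 0, 0.008, 0, 0, 0, -1],
  [0, 0, 0, 0, 0, 0, -1],
])

```text
time_s: 9.0
ee_pos: [0.5263, -0.21, 0.0696]
eef_rot: [3.141, -0.002, -3.102]
force: [0.2, -0.2, -4.2]
grip_width: 0.0119
grip_force: 30.0
```

Call:
jog_arm([
  [0, 0, 0.001, 0, 0, 0, -1],
  [0, 0, 0.001, 0, 0, 0, -1],
  [0, 0, 0, 0, 0, 0, 0],
  [0, 0, 0, 0, 0, 0, 0],
  [0, 0, 0, 0, 0, 0, 0],
])

```text
time_s: 9.5
ee_pos: [0.5271, -0.2104, 0.0691]
eef_rot: [-3.141, 0.001, -3.102]
force: [0.4, -0.2, 0.5]
grip_width: 0.0325
grip_force: 0.0
```

Call:
jog_arm([
  [0, 0, 0, 0, 0, 0, 0],
  [0, 0, -0.03, 0, 0, 0, 0],
  [0, 0, -0.04, 0, 0, 0, 0],
  [0, 0, -0.04, 0, 0, 0, 0],
  [0, 0.03, -0.04, 0, 0, 0, 0],
])

```text
time_s: 10.0
ee_pos: [0.5253, -0.1819, 0.2201]
eef_rot: [-3.141, 0.0, -3.105]
force: [0.8, 0.3, 1.2]
grip_width: 0.0474
grip_force: 0.0
```

Call:
jog_arm([
  [0, 0.035, 0, 0, 0, 0, 0],
  [0, 0.035, 0, 0, 0, 0, 0],
  [0, 0.035, 0, 0, 0, 0, 0],
  [0, 0.035, 0, 0, 0, 0, 0],
  [0, 0.035, 0, 0, 0, 0, 0],
])

```text
time_s: 10.5
ee_pos: [0.5185, -0.0042, 0.2188]
eef_rot: [-3.142, 0.0, -3.102]
force: [1.2, -0.1, 0.2]
grip_width: 0.047
grip_force: 0.0
```

Call:
jog_arm([
  [0, 0.035, 0, 0, 0, 0, 0],
  [0, 0.035, 0, 0, 0, 0, 0],
  [0, 0.035, 0, 0, 0, 0, 0],
  [0, 0.035, 0, 0, 0, 0, 0],
  [0, 0.035, 0, 0, 0, 0, 0],
])

```text
time_s: 11.0
ee_pos: [0.5117, 0.1708, 0.2188]
eef_rot: [3.141, 0.0, -3.102]
force: [0.2, -0.5, 1.0]
grip_width: 0.0467
grip_force: 0.0
```

Call:
jog_arm([
  [0, 0.035, 0, 0, 0, 0, 0],
  [0, 0.035, 0, 0, 0, 0, 0],
  [0, 0.035, 0, 0, 0, 0, 0],
  [0, 0.035, 0, 0, 0, 0, 0],
  [0, 0, 0, 0, 0, -0.09, 0],
])

```text
time_s: 11.5
ee_pos: [0.5056, 0.3125, 0.2182]
eef_rot: [3.141, -0.0, -3.009]
force: [0.8, -0.4, 0.2]
grip_width: 0.0469
grip_force: 0.0
```

```bash
python3 -c "
from h import *
goto(497.4,398,.132)
cv2.imwrite('pics/top1.png',ctrl.camera('top')[:,:,::-1])"
```

```text
now [505.6 312.5 218.2] th 0.1326 F [ 0.8 -0.4  0.2] M [-0.01  0.01  0.01] gw 0.0469 t 11.5
tool x,y mm (axes now) -3.2 85.8 rz 0.0006
```

Call:
jog_arm([
  [-0.001, 0.03, 0, 0, 0, 0, 0],
  [-0.001, 0.03, 0, 0, 0, 0, 0],
  [-0.001, 0.026, 0.03, 0, 0, 0, 0],
  [0, 0, 0.04, 0, 0, 0, 0],
  [0, 0, 0.04, 0, 0, 0, 0],
])

```text
time_s: 12.05
ee_pos: [0.4982, 0.3951, 0.1074]
eef_rot: [3.141, 0.001, -3.013]
force: [-0.2, 0.3, -0.4]
grip_width: 0.0468
grip_force: 0.0
```

Call:
jog_arm([
  [0, 0, 0.038, 0, 0, 0, 0],
  [0, 0, 0, 0, 0, 0, 0],
  [0, 0, 0, 0, 0, 0, -1],
  [0, 0, 0, 0, 0, 0, -1],
  [0, 0, 0, 0, 0, 0, -1],
], squeeze=25)

```text
time_s: 12.55
ee_pos: [0.4992, 0.3954, 0.0729]
eef_rot: [3.14, 0.003, -3.013]
force: [-0.4, 0.5, 0.8]
grip_width: 0.0263
grip_force: 0.0
```

Call:
jog_arm([
  [0, 0, 0, 0, 0, 0, -1],
  [0, 0, 0, 0, 0, 0, -1],
  [0, 0, 0, 0, 0, 0, -1],
  [0, 0, 0, 0, 0, 0, -1],
  [0, 0, 0, 0, 0, 0, -1],
])

```text
time_s: 13.05
ee_pos: [0.4984, 0.3952, 0.071]
eef_rot: [3.141, 0.001, -3.012]
force: [-1.9, 1.7, 5.5]
grip_width: 0.0119
grip_force: 25.0
```

```bash
python3 -c "
from h import *
goto(497.4,398,.132)"
```

```text
now [498.4 395.2  71. ] th 0.1294 F [-1.9  1.7  5.5] M [0.23 0.35 0.01] gw 0.0119 t 13.05
tool x,y mm (axes now) 0.6 2.9 rz -0.0026
```

View pics/top1.png

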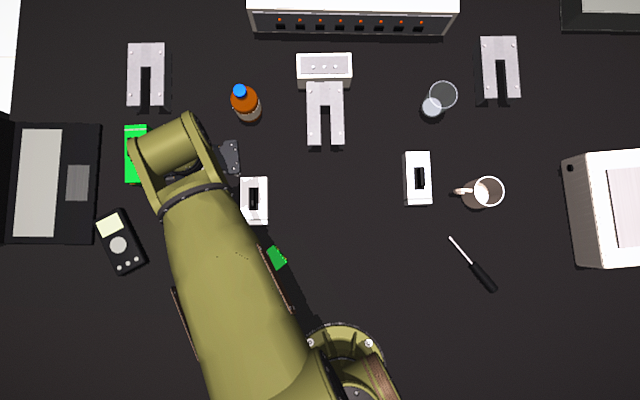

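Medium is upright at (418,178), and the beaker, bottle and mug are undisturbed. I'll lift narrow above the wide module's fin and carry it to the mouth.

Call:
jog_arm([
  [0, 0, -0.02, 0, 0, 0, -1],
  [0, 0, -0.03, 0, 0, 0, -1],
  [0, 0, -0.03, 0, 0, 0, -1],
  [0, 0, -0.03, 0, 0, 0.09, -1],
  [0, -0.03, 0, 0, 0, 0, -1],
], squeeze=30)

```text
time_s: 13.55
ee_pos: [0.5, 0.3671, 0.1839]
eef_rot: [3.139, 0.004, -3.103]
force: [0.7, -0.8, -5.5]
grip_width: 0.0118
grip_force: 30.0
```

Call:
jog_arm([
  [0, -0.035, 0, 0, 0, 0, -1],
  [0, -0.035, 0, 0, 0, 0, -1],
  [0, -0.035, 0, 0, 0, 0, -1],
  [0, -0.035, 0, 0, 0, 0, -1],
  [0, -0.035, 0, 0, 0, 0, -1],
])

```text
time_s: 14.05
ee_pos: [0.5057, 0.1883, 0.1796]
eef_rot: [-3.141, -0.002, -3.102]
force: [0.3, -0.3, -3.9]
grip_width: 0.0116
grip_force: 30.0
```

Call:
jog_arm([
  [0, -0.035, 0, 0, 0, 0, -1],
  [0, -0.035, 0, 0, 0, 0, -1],
  [0, -0.035, 0, 0, 0, 0, -1],
  [0, -0.035, 0, 0, 0, 0, -1],
  [0, 0, 0, 0, 0, 0, -1],
])

```text
time_s: 14.55
ee_pos: [0.5114, 0.0467, 0.1798]
eef_rot: [-3.141, -0.002, -3.106]
force: [-0.5, 1.0, -5.3]
grip_width: 0.0118
grip_force: 30.0
```

```bash
python3 -c "
from h import *
goto(510.5,39.5,.039)"
```

```text
now [511.4  46.7 179.8] th 0.0357 F [-0.5  1.  -5.3] M [0.11 0.05 0.03] gw 0.0118 t 14.55
tool x,y mm (axes now) 1.1 -7.2 rz -0.0033
```

Call:
jog_arm([
  [0.001, -0.007, 0.02, 0, 0, 0, -1],
  [0, 0, 0.03, 0, 0, 0, -1],
  [0, 0, 0.03, 0, 0, 0, -1],
  [0, 0, 0.02, 0, 0, 0, -1],
  [0, 0, 0.006, 0, 0, 0, -1],
])

```text
time_s: 15.05
ee_pos: [0.5095, 0.0433, 0.0719]
eef_rot: [3.142, -0.005, -3.102]
force: [-0.3, 0.1, -3.8]
grip_width: 0.0121
grip_force: 30.0
```

Call:
jog_arm([
  [0, 0, 0.001, 0, 0, 0, -1],
  [0, 0, 0, 0, 0, 0, -1],
], squeeze=12)

```text
time_s: 15.25
ee_pos: [0.5115, 0.0432, 0.0743]
eef_rot: [-3.141, 0.001, -3.102]
force: [0.0, -0.3, -4.3]
grip_width: 0.012
grip_force: 12.0
```

Call:
jog_arm([
  [-0.01, 0, 0, 0, 0, 0, -1],
  [-0.01, 0, 0, 0, 0, 0, -1],
  [0, 0, 0, 0, 0, 0, -1],
])

```text
time_s: 15.55
ee_pos: [0.5327, 0.0439, 0.0741]
eef_rot: [-3.142, 0.002, -3.102]
force: [-0.5, 0.3, -5.3]
grip_width: 0.012
grip_force: 12.0
```

Call:
jog_arm([
  [-0.003, 0, 0, 0, 0, 0, -1],
  [-0.003, 0, 0, 0, 0, 0, -1],
  [0, 0, 0, 0, 0, 0, -1],
])

```text
time_s: 15.85
ee_pos: [0.5372, 0.0441, 0.0735]
eef_rot: [-3.141, -0.0, -3.102]
force: [0.0, -1.3, -4.2]
grip_width: 0.0116
grip_force: 12.0
```

Call:
jog_arm([
  [-0.003, 0, 0, 0, 0, 0, -1],
  [-0.003, 0, 0, 0, 0, 0, -1],
  [0, 0, 0, 0, 0, 0, -1],
])

```text
time_s: 16.15
ee_pos: [0.5432, 0.0441, 0.0737]
eef_rot: [-3.141, -0.0, -3.103]
force: [-2.1, -2.3, -4.2]
grip_width: 0.0121
grip_force: 12.1
```

```bash
python3 -c "
from h import *
goto(548,41.0,.039)"
```

```text
now [543.2  44.1  73.7] th 0.0389 F [-2.1 -2.3 -4.2] M [-0.57  0.4  -0.15] gw 0.0121 t 16.15
tool x,y mm (axes now) -4.7 -3.3 rz -0.0001
```

Call:
jog_arm([
  [0.003, -0.0032, 0.0015, 0, 0, 0, -1],
  [0, 0, 0, 0, 0, 0, -1],
  [-0.003, 0, 0, 0, 0, 0, -1],
  [-0.003, 0, 0, 0, 0, 0, -1],
  [0, 0, 0, 0, 0, 0, -1],
])

```text
time_s: 16.65
ee_pos: [0.5467, 0.0414, 0.072]
eef_rot: [3.142, 0.0, -3.102]
force: [0.1, 0.3, -4.8]
grip_width: 0.0121
grip_force: 12.0
```

Call:
jog_arm([
  [-0.003, 0, 0, 0, 0, 0, -1],
  [-0.003, 0, 0, 0, 0, 0, -1],
  [0, 0, 0, 0, 0, 0, -1],
])

```text
time_s: 16.95
ee_pos: [0.5527, 0.0416, 0.072]
eef_rot: [-3.142, 0.001, -3.102]
force: [0.5, 0.7, -3.4]
grip_width: 0.0121
grip_force: 12.0
```

```bash
python3 -c "
from h import *
goto(548,41.0,.039)"
```

```text
now [552.7  41.6  72. ] th 0.0392 F [ 0.5  0.7 -3.4] M [ 0.02 -0.16  0.02] gw 0.0121 t 16.95
tool x,y mm (axes now) 4.7 -0.4 rz 0.0002
```

Narrow has passed the throat freely: the nose is 34 mm in with about 0 N. I'll set it down on the bench and continue.

Call:
jog_arm([
  [0, 0, 0.0015, 0, 0, 0, -1],
  [-0.007, 0, 0, 0, 0, 0, -1],
  [-0.007, 0, 0, 0, 0, 0, -1],
  [-0.007, 0, 0, 0, 0, 0, -1],
  [0, 0, 0, 0, 0, 0, -1],
])

```text
time_s: 17.45
ee_pos: [0.5741, 0.0424, 0.071]
eef_rot: [-3.142, 0.002, -3.102]
force: [3.8, -0.2, 1.1]
grip_width: 0.012
grip_force: 12.0
```

Call:
jog_arm([
  [-0.006, 0, 0, 0, 0, 0, -1],
  [-0.006, 0, 0, 0, 0, 0, -1],
  [-0.006, 0, 0, 0, 0, 0, -1],
  [0, 0, 0, 0, 0, 0, -1],
])

```text
time_s: 17.85
ee_pos: [0.5916, 0.0431, 0.0709]
eef_rot: [-3.142, 0.001, -3.102]
force: [1.2, 0.5, 3.1]
grip_width: 0.0118
grip_force: 12.0
```

```bash
python3 -c "
from h import *
goto(678.5,46,.039)"
```

```text
now [591.6  43.1  70.9] th 0.0392 F [1.2 0.5 3.1] M [ 0.05 -0.13  0.04] gw 0.0118 t 17.85
tool x,y mm (axes now) -87.0 -0.5 rz 0.0002
```

Sliding freely, so I'll continue.

Call:
jog_arm([
  [-0.008, 0, -0.0005, 0, 0, 0, -1],
  [-0.008, 0, 0, 0, 0, 0, -1],
  [-0.008, 0, 0, 0, 0, 0, -1],
  [0, 0, 0, 0, 0, 0, -1],
])

```text
time_s: 18.25
ee_pos: [0.6163, 0.044, 0.0709]
eef_rot: [-3.142, 0.001, -3.102]
force: [1.9, 0.1, 1.0]
grip_width: 0.0119
grip_force: 12.0
```

Call:
jog_arm([
  [-0.007, 0, 0, 0, 0, 0, -1],
  [-0.007, 0, 0, 0, 0, 0, -1],
  [-0.007, 0, 0, 0, 0, 0, -1],
  [0, 0, 0, 0, 0, 0, -1],
])

```text
time_s: 18.65
ee_pos: [0.6371, 0.0449, 0.0709]
eef_rot: [3.142, 0.001, -3.102]
force: [2.4, -0.2, 1.0]
grip_width: 0.0119
grip_force: 12.0
```

```bash
python3 -c "
from h import *
goto(678.5,46,.039)"
```

```text
now [637.1  44.9  70.9] th 0.0391 F [ 2.4 -0.2  1. ] M [ 0.01 -0.47 -0.06] gw 0.0119 t 18.65
tool x,y mm (axes now) -41.4 -0.5 rz 0.0001
```

Call:
jog_arm([
  [-0.006, 0, 0, 0, 0, 0, -1],
  [-0.006, 0, 0, 0, 0, 0, -1],
  [-0.006, 0, 0, 0, 0, 0, -1],
  [0, 0, 0, 0, 0, 0, -1],
])

```text
time_s: 19.05
ee_pos: [0.655, 0.0456, 0.0709]
eef_rot: [3.142, 0.001, -3.102]
force: [2.2, 0.5, -0.1]
grip_width: 0.0117
grip_force: 12.0
```

Call:
jog_arm([
  [-0.005, 0, 0, 0, 0, 0, -1],
  [-0.005, 0, 0, 0, 0, 0, -1],
  [-0.005, 0, 0, 0, 0, 0, -1],
  [0, 0, 0, 0, 0, 0, -1],
])

```text
time_s: 19.45
ee_pos: [0.6698, 0.0461, 0.071]
eef_rot: [-3.142, 0.001, -3.102]
force: [2.4, 0.2, -1.7]
grip_width: 0.0118
grip_force: 12.0
```

```bash
python3 -c "
from h import *
goto(678.5,46,.039)"
```

```text
now [669.8  46.1  71. ] th 0.0392 F [ 2.4  0.2 -1.7] M [ 0.08 -0.47  0.04] gw 0.0118 t 19.45
tool x,y mm (axes now) -8.6 -0.5 rz 0.0002
```

Past both shorter-bay stops, with 9 mm to go. I'll use small steps until it meets the back wall.

Call:
jog_arm([
  [-0.003, 0, 0, 0, 0, 0, -1],
  [-0.003, 0, 0, 0, 0, 0, -1],
  [0, 0, 0, 0, 0, 0, -1],
])

```text
time_s: 19.75
ee_pos: [0.6755, 0.0464, 0.071]
eef_rot: [3.142, 0.001, -3.102]
force: [1.1, 0.7, -2.1]
grip_width: 0.0121
grip_force: 12.0
```

Call:
jog_arm([
  [-0.002, 0, 0, 0, 0, 0, -1],
  [0, 0, 0, 0, 0, 0, -1],
])

```text
time_s: 19.95
ee_pos: [0.6773, 0.0464, 0.071]
eef_rot: [3.142, 0.0, -3.102]
force: [0.7, -0.2, -3.3]
grip_width: 0.0119
grip_force: 12.0
```

Call:
jog_arm([
  [-0.002, 0, 0, 0, 0, 0, -1],
  [0, 0, 0, 0, 0, 0, -1],
])

```text
time_s: 20.15
ee_pos: [0.6792, 0.0465, 0.0709]
eef_rot: [3.142, 0.0, -3.102]
force: [0.5, -0.2, -3.6]
grip_width: 0.0122
grip_force: 12.0
```

Call:
jog_arm([
  [-0.0015, 0, 0, 0, 0, 0, -1],
  [0, 0, 0, 0, 0, 0, -1],
])

```text
time_s: 20.35
ee_pos: [0.6807, 0.0466, 0.071]
eef_rot: [-3.142, 0.0, -3.102]
force: [0.1, -0.5, -2.9]
grip_width: 0.012
grip_force: 12.0
```

```bash
python3 -c "
from h import *
goto(678.5,46,.039)
np.savez('w3.npz',**ctrl.camera_model('wrist'))
a=ctrl.camera('wrist')[:,:,::-1];cv2.imwrite('pics/w3.png',a)"
```

```text
now [680.7  46.6  71. ] th 0.0392 F [ 0.1 -0.5 -2.9] M [-0.04 -0.05  0.01] gw 0.012 t 20.35
tool x,y mm (axes now) 2.2 -0.5 rz 0.0002
```

View pics/w3.png

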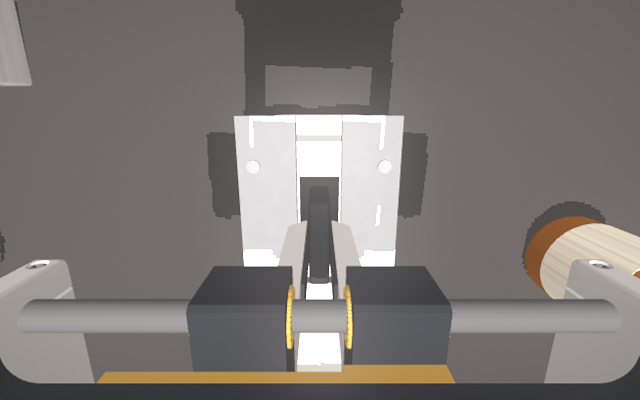

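The rear edge of narrow shows in the slot at about row 113 and the mouth edge is at rows 115-116, so it's nearly flush with no wall contact yet. I'll measure and push on gently.

```bash
python3 - <<'E'
from h import *
m=dict(np.load("w3.npz"));import h
class C: camera_model=staticmethod(lambda n:m)
h.ctrl=C
a=cv2.imread("pics/w3.png").astype(int)
print("slot col",a[106:122,318:322].mean((1,2)).round(),"roof",a[106:122,265:270].mean((1,2)).round())
print(ray("wrist",[[319,112],[319,113],[319,114],[319,115]],.05)[:,0]*1000,ray("wrist",[[268,115],[268,116],[370,115],[370,116]],.062)[:,0]*1000)
E
```

```text
slot col [110. 110. 109. 110. 111. 111. 110. 106. 164. 255. 255. 255. 255. 255.
 255. 255.] roof [103.  94.  95.  96.  96.  97.  97.  96.  92. 154. 255. 255. 255. 255.
 255. 253.]
[607.60123524 608.20393326 608.80758824 609.41220245] [610.45945829 611.02956512 608.08063076 608.64898006]
```

Call:
jog_arm([
  [-0.001, 0, 0, 0, 0, 0, -1],
  [0, 0, 0, 0, 0, 0, -1],
])

```text
time_s: 20.6
ee_pos: [0.6809, 0.0465, 0.071]
eef_rot: [-3.141, -0.002, -3.102]
force: [-7.3, -1.0, -0.7]
grip_width: 0.0118
grip_force: 12.0
```

Call:
jog_arm([
  [-0.001, 0, 0, 0, 0, 0, -1],
  [0, 0, 0, 0, 0, 0, -1],
])

```text
time_s: 20.8
ee_pos: [0.6812, 0.0466, 0.071]
eef_rot: [-3.141, -0.004, -3.102]
force: [-13.0, -2.1, 3.2]
grip_width: 0.0122
grip_force: 12.0
```

The wall is met: force rises to 13 N with the TCP stopped, and the measured rear face is flush within about 1 mm. Releasing and retreating.

Call:
jog_arm([
  [0, 0, 0, 0, 0, 0, -0.2],
  [0, 0, 0, 0, 0, 0, -0.2],
  [0, 0, 0, 0, 0, 0, -0.2],
  [0, 0, 0, 0, 0, 0, -0.2],
  [0, 0, -0.02, 0, 0, 0, -0.2],
])

```text
time_s: 21.3
ee_pos: [0.6814, 0.0466, 0.0886]
eef_rot: [3.141, -0.004, -3.102]
force: [0.0, -0.4, -0.1]
grip_width: 0.0376
grip_force: 0.0
```

Call:
jog_arm([
  [0, 0, -0.03, 0, 0, 0, -0.2],
  [0, 0, -0.04, 0, 0, 0, -0.2],
  [0.03, 0, -0.04, 0, 0, 0, -0.2],
  [0.04, 0, -0.03, 0, 0, 0, -0.2],
  [0.04, 0, 0, 0, 0, 0, -0.2],
])

```text
time_s: 21.8
ee_pos: [0.5727, 0.0423, 0.2353]
eef_rot: [-3.141, 0.007, -3.102]
force: [1.5, 0.5, 0.7]
grip_width: 0.0376
grip_force: 0.0
```

Call:
jog_arm([
  [0.04, 0, 0, 0, 0, 0, -0.2],
  [0.02, 0, 0, 0, 0, 0, -0.2],
  [0, 0, 0, 0, 0, 0, -0.2],
  [0, 0, 0, 0, 0, 0, -0.2],
])

```text
time_s: 22.2
ee_pos: [0.5132, 0.04, 0.2316]
eef_rot: [-3.142, 0.001, -3.102]
force: [0.2, -0.0, -0.6]
grip_width: 0.0372
grip_force: 0.0
```

```bash
python3 - <<'E'
from h import *
goto(500,46,.039)
print(proj("wrist",[[.608,.046,.06]]))
a=ctrl.camera("wrist")[:,:,::-1];t=ctrl.camera("top")[:,:,::-1]
u,v=proj("wrist",[[.608,.046,.06]])[0].astype(int)
c=cv2.resize(a[v-40:v+50,u-60:u+60],(480,360),interpolation=cv2.INTER_CUBIC)
cv2.imwrite("pics/end.png",np.vstack([np.hstack([c,np.zeros((360,160,3),np.uint8)]),t[60:260,:]]))
E
```

```text
now [513.2  40.  231.6] th 0.0392 F [ 0.2 -0.  -0.6] M [-0.    0.   -0.01] gw 0.0372 t 22.2
tool x,y mm (axes now) 13.0 6.5 rz 0.0002
[[319.97265402 252.69335087]]
```

View pics/end.png

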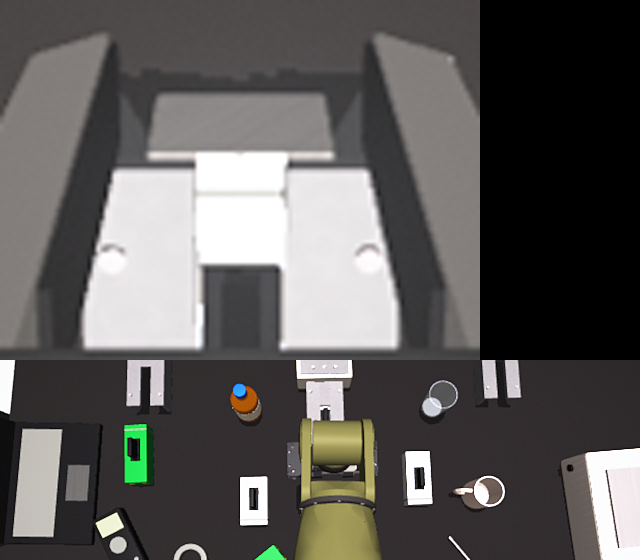

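The module is in the bay with its rear top edge at crop row ~153 and the roof's mouth edge at ~170. The two edges are at different heights, so I'll check flushness by ray. The other modules, beaker, bottle and mug all stand.

```bash
python3 - <<'E'
from h import *
f=lambda c,z:(ray("wrist",[(np.array(c)+.5)/4-.5+[319-60,252-40]],z)*1000).round(1)
print(f([240,153],.05),f([155,170],.062),f([330,169],.062))
E
```

```text
[[608.7  44.4  50. ]] [[609.7  18.4  62. ]] [[607.3  71.8  62. ]]
```

```bash
python3 -c "
from station import ctrl
print(ctrl.hand_in())"
```

```text
the job is handed in; nothing more can be done
None
```

The narrow module fits: it is fully home with its rear face flush to within about 1 mm. Medium stopped in the flare and is back upright on the bench, wide wasn't tried because those two trials settled it, and the beaker, bottle and mug still stand; the job was handed in at about 22 s.

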